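# Load a coupon holder under the spring clip of a hardness-test stage

### The job

Load the test coupon: press the long thumb plate of the stage's spring clip down with one fingertip and keep it down, and meanwhile with the other fingertip push the coupon holder along its lane, beneath the clip's nose, until it is fully home against the stop. Then let the clip go so that its nose rests on the coupon. Do not pick up, lift or tip the holder, and leave everything else on the bench where it is.

Things in the scene. Friction and masses are not known exactly. Their poses are not given: they have to be found in the camera images.
- stage: specimen stage: fixed grey metal plate 12 mm thick on the bench, x -95 to +75, y -68 to +52 mm from its origin, which lies at the underside, below the clip's hinge rod; z up. A lane runs along its x, centred at y -34 mm: 44 mm wide between two rails (4 mm wide, 5 mm high, x -85 to +57 mm), floor at z 12 mm. At its +x end is the stop, a bar up to z 22 mm with its face at x +55 mm.
- rod (a point): middle of the clip's hinge rod, 7 mm thick, along the stage's x at y 0, z 29 mm, x -85 to +51 mm. Its end brackets (x -92 to -86 and +52 to +58 mm, 12 mm wide) rise to z 34 mm.
- clip (a joint): angle of the spring clip about the rod, rad: 0 closed, 0.45 fully pressed. Its thumb plate lies on the rod's +y side, its nose on the -y side. Pressing the plate down lifts the nose; the holder passes beneath above 0.19; resting on a coupon it reads about 0.15. A spring closes it when let go: at the plate's middle about 4 N start it and 9 N press it fully.
- nose (a point): lowest point of the clip's nose: a blunt round bar 8 mm thick, 18 mm long (x +27 to +45 mm of the stage), hung under an arm over the middle of the lane (y -34 mm). Closed, it is 3 mm above the lane floor and blocks the holder squarely: pushing the holder cannot lift it.
- thumb_plate (a point): middle of the upper face of the clip's steel thumb plate, 95 mm long (x -80 to +15 mm of the stage), 30 mm across (y +12 to +41 mm). Closed, it slants up away from the rod by 0.30 rad, its middle at z 29 mm of the stage; at 0.30 rad it is level at z 21 mm, at 0.45 rad its middle is at z 17 mm. A fingertip may press anywhere along it and slide along it.
- holder: coupon holder to load, loose in the lane before the nose: black sled 50 mm (its x, along the lane) by 40 mm, 7 mm thick, a steel coupon let in, its top 8 mm up; at the -x end an upright back plate 40 mm wide, 4 mm thick, 22 mm high, to be pushed towards +x. About 120 g. Origin at the centre of its underside: front edge at x +25, rear face of the back plate at x -25 mm.
- seat (a point): where the holder's origin lies when it is fully home, its front edge against the stop: in the lane at x +30, y -34, z +12 mm of the stage
- spare_holder: bystander: a second, equal coupon holder lying on the bench beside the stage. Origin at the centre of its underside.
- ref_block: bystander: round steel reference block, 60 mm across, 16 mm high. Origin at the centre of its underside.
- jar: bystander: small jar, 42 mm across, 50 mm high. Origin at the centre of its underside.
- reader: bystander: orange handheld instrument lying flat, 150 x 75 x 26 mm. Origin at the centre of its underside.
- probe: bystander: metal probe standing upright, 28 mm across, 66 mm high. Origin at the centre of its underside.
- driver: bystander: screwdriver lying on the bench, 160 mm long.
Things that resemble listed ones, but are neither listed nor needed, are in the scene too. What is shaped like the holder but orange or purple is not meant.

How it is judged:
On the way, in this order (a step that is already met when the one before it is completed fails the run):
1. the clip is pressed open while the holder is still in front of its nose (value of joint clip above 0.17 rad and x of holder in the frame of stage below 0.005 m), for 0.1 s.
2. with a finger still holding the clip open, the holder's front goes beneath the nose (value of joint clip above 0.15 rad and contact force between the fingers and stage above 0.5 N and x of holder in the frame of stage above 0.01 m), for 0.05 s.
At the end, for the whole second after the job is handed in: the holder lies flat in its lane, its front edge within 3 mm of the stop, at rest, and the clip is let go with its nose resting on the coupon (clip angle 0.10 to 0.19 rad) (x of holder in the frame of stage above 0.027 m and distance between holder and seat below 0.005 m and value of joint clip between 0.1 and 0.19 rad and angle between holder's own z axis and vertical below 0.06 rad and linear speed of holder below 0.01 m/s); the robot touches nothing.
It fails at once if the holder is lifted (more than 6 mm off the lane) (z of holder in the frame of stage above 0.018 m).
It fails at once if the holder is tipped (more than 0.3 rad) (angle between holder's own z axis and vertical above 0.3 rad).
It fails at once if a bystander is moved more than 15 mm (distance of any of spare_holder, ref_block, jar, reader, probe, driver from where it was at the start of the episode above 0.015 m).
It also fails if it takes over 35 s, if anything falls off the work surface, if the arm or the gripper's body presses on something with over 40 N, if the wrist force passes 120 N, or if a joint passes its speed limit or range.

### The arm

A 6-joint arm with a two-finger parallel gripper is mounted at the origin on the work surface. World frame = base frame: x ahead of the robot, y to its left, z up, the work surface at z = 0. Lengths are in m, angles in rad, forces in N, time in s.
With the tool pointing down it reaches from about 0.375 to 0.975 m from the base axis. Payload 3.8 kg.
Tool frame: the origin (TCP) lies at the very end of the fingers, on their centre line; the grasp point (between the pads) lies 19 mm behind it; z points along the fingers, y is the line along which they close (so a half turn about z gives the same grasp; the last joint's range is limited). The gripper opens to 88 mm and grips with 3 to 60 N. Pads are 18 mm wide; open, the fingers measure 123 mm over their backs; the gripper's body (75 mm by 187 mm) begins 45 mm behind the grasp point.
Start: joints at [1.139, 0.264, 1.604, -0, 1.274, -0.037], TCP at [0.26, 0.623, 0.239] pointing down, gripper open.
Joint ranges: [-2.63, 2.63], [-0.94, 2.18], [0.31, 2.57], [-1.31, 4.45], [0, 2.66], [-2.55, 2.55]. Speed limits (rad/s): [2.57, 2.57, 3.14, 3.14, 3.14, 3.14].

### API

Orientations are given as [roll, pitch, yaw] about the fixed x, y, z axes, in that order (R = Rz(yaw) Ry(pitch) Rx(roll)).
In Python, from station import r, viewer, workorder gives the robot as it stands. The module is installed in compiled form; this text tells all that it offers.
- The arm moves only by the tool send_rows, never from a script. Its argument "rows" is a list of rows, each an object with "offset": the shift along the tool's x, y, z as a fraction of full scale, a list of three; "delta_rot": the turn, a rotation vector about the tool's x, y, z as a fraction of full scale, a list of three; "claw": the gripper command: -1 is shut, 1 is fully open, values between are in proportion. A call has 1 to 10 rows; each row shifts and turns the commanded pose from where the row before left it, along the tool's axes as they then stand; what a row does not reach is not made up. Full scale, the value 1, is 0.04 m for a shift and 0.08 rad for a turn. A row lasts 1/12 s, in which the tool goes at most 41.7 mm and 7.16 degrees, less where a joint would pass 70% of its speed; a pose out of reach is approached as far as the arm can. A call with a number of a shift or a turn outside -1 to 1 is refused whole. A call with a gripper value outside its range is refused whole. The fingers move at their own pace and stop on an object; "squeeze" is the grip in N (left out, the last holds). Time passes only in rows, so rows that do not move let the fingers close. It gives the time, the measured TCP pose, the force, the opening and the grip force at its end, in the units of the state.
- r.get_obs(): the state, without advancing time (a new reading comes with each control period).
- viewer.get_image(name): name is "side" or "top" or "wrist"; returns (picture, depth): 480x640x3 uint8, red, green, blue; 480x640 float32, m along the optical axis (not along the pixel's ray), 0 where there is no reading.
- viewer.camera_model(name): a dict with "camera_matrix" (3x3 intrinsics, pixels), "eye" and "orientation" of the camera in the world; the wrist camera has in their place "hand_eye" (4x4, takes a point from camera to tool coordinates, whose origin is the TCP and whose axes are the flange's). Camera axes: x right, y up, looking along -z (the intrinsics and any distortion apply to the point x, -y, -z); pixel columns grow to the right and rows downward; lengths in m; the calibration is good to about 2 mm. A picture is of the moment at which its call begins: read the wrist's pose just before it. camera_model takes no time and is no camera call.
- workorder.hand_in(): hands the job in; it is judged then, once.
Trained networks look in the newest picture that a camera, given by its name, has taken for a name from the list of things; names that differ only in an ending like _2 or _b are one class to them, and where a whole thing is asked for, a point or a joint stands for the part that bears it (a point fixed in the world has none). Each returns a list of dicts, best first, with "conf" (0 to 1); they miss things now and then, are a little off and sometimes report something else, mostly with a low value. They report only what shows in the picture. A call takes as long as a camera call. They do not tell look-alikes from the thing itself.
- viewer.search_frame(camera, label): "at" ([x, y, z] in m, in the coordinates of the camera as it stood for that picture, good to about 4 mm: the middle of the surface that is visible of it).
- viewer.place_of(camera, label): "at" ([x, y, z] in m, in the coordinates of the camera as it stood for that picture, good to about 4 mm: a listed point, or the origin of a listed thing).
The state is a dict: "time": time; "joint_pos": joint angles; "joint_velocities": joint speeds; "joint_efforts": joint torques, N m; "tool_pos": TCP position; "tcp_rot": TCP orientation; "force": force on the tool from outside, world axes, zero at the start; "wrist_torque": the same for the moment, N m; "finger_gap": opening from 0.0 (shut) to 1.0 (fully open); "gripper_force": force on a finger pad.
Only numpy, scipy, OpenCV 4.12 (cv2) and the standard library are available. Lean on these libraries where they do the work, as an engineer would, in place of code of your own. Each camera call takes 0.05 s, during which the arm holds its last target. There are 200 camera calls.

## Working session

There is one attempt and no reset: what is moved stays moved. The work goes in short steps, Python scripts to look and compute and a tool call to move; the robot and the scene stay as the last step left them, time stands still between calls to the robot, and variables do not carry over. Pictures are saved under pics/ and viewed, at most 10 in all, crops included, and the job is handed in when it is done.

Besides the shell and the picture viewer there is one more tool, called after ">>>" as a command line: name --argument value ..., lists and objects as JSON in quotes. send_rows: Moves the arm, as the interface text tells. Its arguments: {"type":"object","properties":{"rows":{"type":"array","items":{"type":"object","properties":{"offset":{"type":"array","items":{"type":"number","minimum":-1,"maximum":1}},"delta_rot":{"type":"array","items":{"type":"number","minimum":-1,"maximum":1}},"claw":{"type":"number"}}}},"squeeze":{"type":"number"}},"required":["rows"]}

```bash
mkdir -p pics; cat > h.py <<'E'
import numpy as np, cv2
from scipy.spatial.transform import Rotation as R
from station import r, viewer, workorder
def cam(name):
    m=viewer.camera_model(name)
    return m
def T(name):
    m=viewer.camera_model(name)
    if 'hand_eye' in m:
        o=r.get_obs(); A=np.eye(4); A[:3,:3]=R.from_euler('xyz',o['tcp_rot']).as_matrix(); A[:3,3]=o['tool_pos']
        return A@np.array(m['hand_eye'])
    A=np.eye(4); q=np.array(m['orientation']); 
    A[:3,:3]= q if q.shape==(3,3) else (R.from_euler('xyz',q).as_matrix() if q.size==3 else R.from_quat(q).as_matrix())
    A[:3,3]=m['eye']; return A
def w(Tm,p): return Tm[:3,:3]@np.array(p)+Tm[:3,3]
def px(name,Tm,P):
    K=np.array(viewer.camera_model(name)['camera_matrix']); c=Tm[:3,:3].T@(np.array(P)-Tm[:3,3]); c=c*[1,-1,-1]; u=K@c; return u[:2]/u[2]
def unproj(name,Tm,u,v,d):
    K=np.array(viewer.camera_model(name)['camera_matrix']); c=np.linalg.inv(K)@[u,v,1]*d; return w(Tm,c*[1,-1,-1])
E
python3 - <<'E'
from h import *
np.set_printoptions(precision=4,suppress=True)
for n in ['top','side']:
    print(viewer.camera_model(n)); t=T(n)
    im,d=viewer.get_image(n); cv2.imwrite(f'pics/{n}0.png',im[...,::-1]); np.save(f'pics/{n}d.npy',d)
    for l in ['stage','rod','nose','thumb_plate','holder','seat']:
        for q in viewer.place_of(n,l)[:4]: print(n,l,round(q['conf'],2),w(t,q['at']),px(n,t,w(t,q['at'])))
print(r.get_obs())
E
```

```text
{'camera_matrix': array([[538.4379,   0.    , 311.7785],
       [  0.    , 538.4379, 230.5528],
       [  0.    ,   0.    ,   1.    ]]), 'eye': array([0.4197, 0.0176, 1.0642]), 'orientation': array([ 0.1757,  0.004 , -1.5789])}
top stage 0.61 [ 0.6026 -0.0676  0.0009] [355.7041 233.0486]
top stage 0.3 [ 0.6437 -0.0927  0.0111] [368.1848 211.784 ]
top rod 0.78 [ 0.5894 -0.0708  0.028 ] [358.559  237.3237]
top nose 0.75 [ 0.6537 -0.0944  0.0155] [369.1242 206.4204]
top thumb_plate 0.98 [ 0.5652 -0.0535  0.025 ] [349.8348 249.9148]
top thumb_plate 0.66 [ 0.5686  0.0493 -0.0003] [297.4429 250.4021]
top holder 0.91 [ 0.437  -0.1078 -0.0009] [378.0974 316.5881]
top holder 0.82 [ 0.5959 -0.108   0.0105] [376.512  235.3423]
top holder 0.73 [ 0.454  -0.2323  0.0017] [441.7922 307.2091]
top holder 0.7 [ 0.7878 -0.1619 -0.0017] [399.213  144.6174]
top seat 0.75 [ 0.6484 -0.0945  0.0177] [369.391  208.7657]
top seat 0.72 [ 0.644  -0.089   0.0106] [366.3076 211.6927]
{'camera_matrix': array([[575.2119,   0.    , 330.0837],
       [  0.    , 575.2119, 239.2029],
       [  0.    ,   0.    ,   1.   
[... 522 characters left out ...]
 395.5315]
side holder 0.9 [ 0.4301 -0.1027 -0.0024] [292.6317 337.135 ]
side holder 0.9 [ 0.7804 -0.1591 -0.0009] [453.763  259.2604]
side holder 0.79 [ 0.4504 -0.2319 -0.0001] [358.5443 375.1742]
{'time': 0.7, 'joint_pos': array([ 1.1391,  0.2639,  1.6039,  0.    ,  1.2737, -0.0369]), 'joint_velocities': array([ 0.    ,  0.001 , -0.0002, -0.0011, -0.0014,  0.0014]), 'joint_efforts': array([ -0.0008, -50.1822, -35.7164,   0.073 ,   0.0179,   0.    ]), 'tool_pos': array([0.2596, 0.6231, 0.2388]), 'tcp_rot': array([ 3.1415, -0.    ,  2.7468]), 'force': array([ 0.363 ,  1.0675, -0.812 ]), 'wrist_torque': array([ 0.0503, -0.0011, -0.0229]), 'gripper_force': 0.0, 'finger_gap': 1.001832649409491}
```

View pics/top0.png

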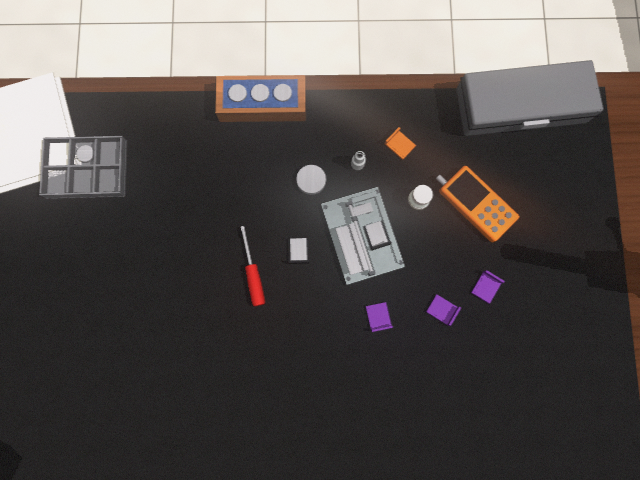

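```bash
python3 - <<'E'
import cv2
a=cv2.imread('pics/side0.png')[190:390,230:480]
cv2.imwrite('pics/sidec.png',cv2.resize(a,None,fx=3,fy=3,interpolation=cv2.INTER_CUBIC)[:, :750])
a=cv2.imread('pics/top0.png')[170:310,290:430]
cv2.imwrite('pics/topc.png',cv2.resize(a,None,fx=4,fy=4,interpolation=cv2.INTER_CUBIC))
E
```

```text
(no output)
```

View pics/topc.png

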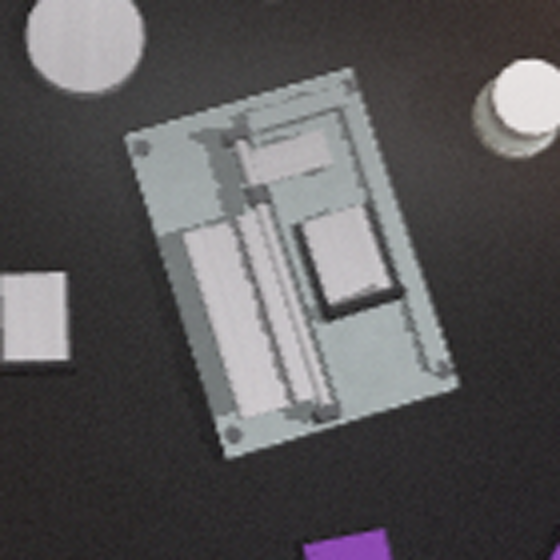

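View pics/sidec.png

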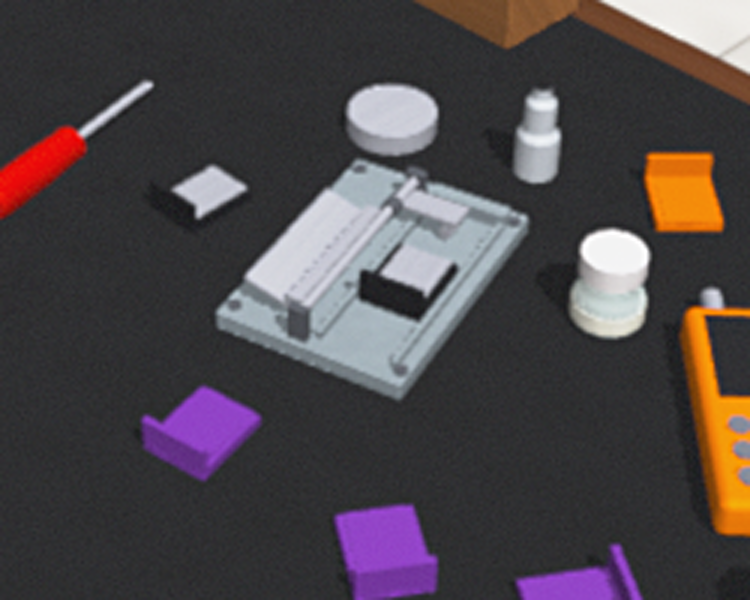

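Target holder: the black sled in the lane, top px (376,235). Look-alikes are the spare black one at (298,250), purple ones at (378,317), (443,310) and (488,287), and an orange one at (400,143). The crops confirm the choice: it lies in the lane before the nose, with its back plate towards -x.

```bash
python3 - <<'E'
from h import *
from scipy.optimize import least_squares
np.set_printoptions(precision=4,suppress=True)
t=T('top'); K=np.array(viewer.camera_model('top')['camera_matrix'])
def atz(u,v,z):
    c=(np.linalg.inv(K)@[u,v,1])*[1,-1,-1]; d=t[:3,:3]@c; return t[:3,3]+d*(z-t[2,3])/d[2]
cr=lambda u,v:((u+.5)/4-.5+290,(v+.5)/4-.5+170)
pix=[(226,459),(127,132),(353,68),(460,383)]
S=np.array([(-95,52),(75,52),(75,-68),(-95,-68)])/1000
W=np.array([atz(*cr(*p),.012)[:2] for p in pix])
f=lambda p:((S@np.array([[np.cos(p[2]),np.sin(p[2])],[-np.sin(p[2]),np.cos(p[2])]])+p[:2])-W).ravel()
s=least_squares(f,[.59,-.07,.3]); print(s.x,f(s.x))
x,y,a=s.x; Rm=np.array([[np.cos(a),-np.sin(a)],[np.sin(a),np.cos(a)]])
tr=lambda P:(np.array(P)-[x,y])@Rm
print('net pts: rod',tr([.5894,-.0708]),tr([.5924,-.0714]),'plate',tr([.5652,-.0535]),'nose',tr([.6537,-.0944]),'holder',tr([.5959,-.108]))
# coupon top corners at z .020
for p in [(302,222),(362,206),(392,288),(333,306)]: print(tr(atz(*cr(*p),.020)[:2]))
print('plateedges',[tr(atz(*cr(*p),.029)[:2]) for p in [(184,232),(236,418)]])
for n in ['rod']:pass
E
```

```text
[ 0.6056 -0.0694  0.2852] [ 0.0005 -0.0005 -0.0002  0.0009  0.0016 -0.0002 -0.002  -0.0003]
net pts: rod [-0.0159  0.0032] [-0.0132  0.0018] plate [-0.0343  0.0267] nose [ 0.0392 -0.0375] holder [-0.0201 -0.0343]
[ 0.0046 -0.0176]
[ 0.0037 -0.0484]
[-0.0395 -0.0497]
[-0.0396 -0.0193]
plateedges [array([0.0152, 0.0404]), array([-0.0789,  0.0435])]
```

```bash
python3 - <<'E'
from h import *
a=.2852; g=np.array([.6056,-.0694])+np.array([[np.cos(a),-np.sin(a)],[np.sin(a),np.cos(a)]])@[-.058,-.004]
o=r.get_obs(); d=np.r_[g,.16]-o['tool_pos']
print(g,R.from_euler('xyz',o['tcp_rot']).as_matrix().T@d/.04)
E
```

```text
[ 0.55106828 -0.08955669] [-13.57846173 -13.64371012   1.96766315]
```

>>> send_rows --rows '[{"offset": [-0.68, -0.68, 0.1], "delta_rot": [0, 0, 1], "claw": 0}, {"offset": [-0.63, -0.73, 0.1], "delta_rot": [0, 0, 0], "claw": 0}, {"offset": [-0.63, -0.73, 0.1], "delta_rot": [0, 0, 0], "claw": 0}, {"offset": [-0.63, -0.73, 0.1], "delta_rot": [0, 0, 0], "claw": 0}, {"offset": [-0.63, -0.73, 0.1], "delta_rot": [0, 0, 0], "claw": 0}, {"offset": [-0.63, -0.73, 0.1], "delta_rot": [0, 0, 0], "claw": 0}, {"offset": [-0.63, -0.73, 0.1], "delta_rot": [0, 0, 0], "claw": 0}, {"offset": [-0.63, -0.73, 0.1], "delta_rot": [0, 0, 0], "claw": 0}, {"offset": [-0.63, -0.73, 0.1], "delta_rot": [0, 0, 0], "claw": 0}, {"offset": [-0.63, -0.73, 0.1], "delta_rot": [0, 0, 0], "claw": 0}]'

```text
time: 1.53
tool_pos: [0.3559, 0.2484, 0.1989]
tcp_rot: [3.141, 0.001, 2.667]
force: [0.3, -0.8, -0.1]
finger_gap: 0.503
gripper_force: 0.0
```

>>> send_rows --rows '[{"offset": [-0.63, -0.73, 0.1], "delta_rot": [0, 0, 0], "claw": 0}, {"offset": [-0.63, -0.73, 0.1], "delta_rot": [0, 0, 0], "claw": 0}, {"offset": [-0.63, -0.73, 0.1], "delta_rot": [0, 0, 0], "claw": 0}, {"offset": [-0.63, -0.73, 0.1], "delta_rot": [0, 0, 0], "claw": 0}, {"offset": [-0.63, -0.73, 0.1], "delta_rot": [0, 0, 0], "claw": 0}, {"offset": [-0.63, -0.73, 0.1], "delta_rot": [0, 0, 0], "claw": 0}, {"offset": [-0.63, -0.73, 0.1], "delta_rot": [0, 0, 0], "claw": 0}, {"offset": [-0.63, -0.73, 0.1], "delta_rot": [0, 0, 0], "claw": 0}, {"offset": [-0.63, -0.73, 0.1], "delta_rot": [0, 0, 0], "claw": 0}, {"offset": [-0.63, -0.73, 0.1], "delta_rot": [0, 0, 0], "claw": 0}]'

```text
time: 2.37
tool_pos: [0.4467, -0.127, 0.159]
tcp_rot: [3.141, 0.001, 2.666]
force: [0.4, 0.5, -0.0]
finger_gap: 0.504
gripper_force: 0.0
```

>>> send_rows --rows '[{"offset": [0, 0, 0], "delta_rot": [0, 0, 1], "claw": 0}, {"offset": [0, 0, 0], "delta_rot": [0, 0, 1], "claw": 0}, {"offset": [0, 0, 0], "delta_rot": [0, 0, 1], "claw": 0}, {"offset": [0, 0, 0], "delta_rot": [0, 0, 1], "claw": 0}, {"offset": [0, 0, 0], "delta_rot": [0, 0, 1], "claw": 0}, {"offset": [0, 0, 0], "delta_rot": [0, 0, 1], "claw": 0}, {"offset": [0, 0, 0], "delta_rot": [0, 0, 1], "claw": 0}, {"offset": [0, 0, 0], "delta_rot": [0, 0, 1], "claw": 0}, {"offset": [0, 0, 0], "delta_rot": [0, 0, 1], "claw": 0}, {"offset": [0, 0, 0], "delta_rot": [0, 0, 1], "claw": 0}]'

```text
time: 3.2
tool_pos: [0.4466, -0.1249, 0.1589]
tcp_rot: [3.141, 0.0, 1.863]
force: [0.2, 0.6, -0.0]
finger_gap: 0.5
gripper_force: 0.0
```

>>> send_rows --rows '[{"offset": [0, 0, 0], "delta_rot": [0, 0, 1], "claw": 0}, {"offset": [0, 0, 0], "delta_rot": [0, 0, 1], "claw": 0}, {"offset": [0, 0, 0], "delta_rot": [0, 0, 1], "claw": 0}, {"offset": [0, 0, 0], "delta_rot": [0, 0, 1], "claw": 0}, {"offset": [0, 0, 0], "delta_rot": [0, 0, 1], "claw": 0}, {"offset": [0, 0, 0], "delta_rot": [0, 0, 1], "claw": 0}, {"offset": [0, 0, 0], "delta_rot": [0, 0, 1], "claw": 0}, {"offset": [0, 0, 0], "delta_rot": [0, 0, 1], "claw": 0}, {"offset": [0, 0, 0], "delta_rot": [0, 0, 1], "claw": 0}, {"offset": [0, 0, 0], "delta_rot": [0, 0, 1], "claw": 0}]'

```text
time: 4.03
tool_pos: [0.4466, -0.1248, 0.159]
tcp_rot: [3.141, -0.0, 1.063]
force: [0.2, 0.2, -0.3]
finger_gap: 0.5
gripper_force: 0.0
```

>>> send_rows --rows '[{"offset": [0, 0, 0], "delta_rot": [0, 0, 1], "claw": 0}, {"offset": [0, 0, 0], "delta_rot": [0, 0, 1], "claw": 0}, {"offset": [0, 0, 0], "delta_rot": [0, 0, 1], "claw": 0}, {"offset": [0, 0, 0], "delta_rot": [0, 0, 1], "claw": 0}, {"offset": [0, 0, 0], "delta_rot": [0, 0, 1], "claw": 0}, {"offset": [0, 0, 0], "delta_rot": [0, 0, 1], "claw": 0}, {"offset": [0, 0, 0], "delta_rot": [0, 0, 1], "claw": 0}, {"offset": [0, 0, 0], "delta_rot": [0, 0, 1], "claw": 0}, {"offset": [0, 0, 0], "delta_rot": [0, 0, 1], "claw": 0}, {"offset": [0, 0, 0], "delta_rot": [0, 0, 0], "claw": 0}]'

```text
time: 4.87
tool_pos: [0.4466, -0.1249, 0.1589]
tcp_rot: [3.141, -0.0, 0.345]
force: [-0.0, 0.0, 0.0]
finger_gap: 0.497
gripper_force: 0.0
```

```bash
python3 - <<'E'
from h import *
np.set_printoptions(precision=4,suppress=True)
t=T('wrist'); print(viewer.camera_model('wrist')['hand_eye'])
im,d=viewer.get_image('wrist'); cv2.imwrite('pics/w0.png',im[...,::-1]); np.save('pics/w0d.npy',d); np.save('pics/w0t.npy',t)
x,y,a=.6056,-.0694,.2852; Rm=np.array([[np.cos(a),-np.sin(a)],[np.sin(a),np.cos(a)]])
for l in ['rod','nose','thumb_plate','holder','seat']:
    for q in viewer.place_of('wrist',l)[:2]:
        P=w(t,q['at']); print(l,round(q['conf'],2),P,(P[:2]-[x,y])@Rm,px('wrist',t,P))
E
```

```text
[[-0.0005  0.9597  0.281   0.0731]
 [ 1.      0.0006 -0.0006  0.0006]
 [-0.0007  0.281  -0.9597 -0.146 ]
 [ 0.      0.      0.      1.    ]]
thumb_plate 0.84 [ 0.5597 -0.053   0.0248] [-0.0394  0.0287] [271.8933  20.8066]
holder 0.96 [ 0.4531 -0.2339  0.0011] [-0.1926 -0.115 ] [459.1678 263.305 ]
holder 0.84 [ 0.438  -0.1088  0.0014] [-0.1719  0.0094] [296.9667 227.6389]
```

View pics/w0.png

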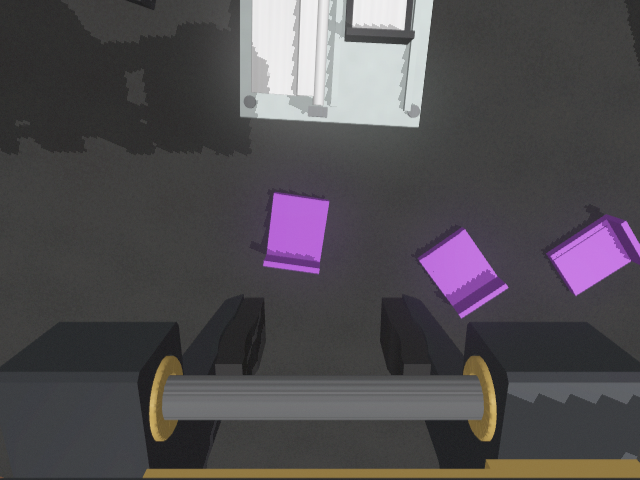

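```bash
cat >> h.py <<'E'
ST=[.6056,-.0694,.2852]
def go(sx,sy,z):
    x,y,a=ST; g=np.array([x,y])+np.array([[np.cos(a),-np.sin(a)],[np.sin(a),np.cos(a)]])@[sx,sy]
    o=r.get_obs(); M=R.from_euler('xyz',o['tcp_rot']); d=np.r_[g,z]-o['tool_pos']
    print('t',o['time'],'off',M.as_matrix().T@d/.04,'rotz',-(a-o['tcp_rot'][2])/.08)
E
python3 -c "
from h import *
go(-.068,-.004,.13)"
```

```text
t 5.1667 off [2.50856754 0.04652447 0.71907702] rotz 0.7825969835887416
```

>>> send_rows --rows '[{"offset": [0.5, 0.01, 0.14], "delta_rot": [0, 0, 0], "claw": 0}, {"offset": [0.5, 0.01, 0.14], "delta_rot": [0, 0, 0], "claw": 0}, {"offset": [0.5, 0.01, 0.14], "delta_rot": [0, 0, 0], "claw": 0}, {"offset": [0.5, 0.01, 0.14], "delta_rot": [0, 0, 0], "claw": 0}, {"offset": [0.5, 0.01, 0.14], "delta_rot": [0, 0, 0.78], "claw": 0}, {"offset": [0, 0, 0], "delta_rot": [0, 0, 0], "claw": 0}, {"offset": [0, 0, 0], "delta_rot": [0, 0, 0], "claw": 0}]'

```text
time: 5.75
tool_pos: [0.5412, -0.0924, 0.1302]
tcp_rot: [-3.141, 0.001, 0.287]
force: [-0.6, -0.6, 1.0]
finger_gap: 0.498
gripper_force: 0.0
```

```bash
python3 - <<'E'
from h import *
np.set_printoptions(precision=4,suppress=True)
t=T('wrist'); im,d=viewer.get_image('wrist'); cv2.imwrite('pics/w1.png',im[...,::-1]); np.save('pics/w1d.npy',d); np.save('pics/w1t.npy',t)
x,y,a=ST; Rm=np.array([[np.cos(a),-np.sin(a)],[np.sin(a),np.cos(a)]])
for l in ['rod','nose','thumb_plate','holder','seat']:
    for q in viewer.place_of('wrist',l)[:2]:
        P=w(t,q['at']); print(l,round(q['conf'],2),P,(P[:2]-[x,y])@Rm,px('wrist',t,P))
go(-.058,-.004,.05)
E
```

```text
rod 0.82 [ 0.5919 -0.0758  0.0277] [-0.0149 -0.0023] [318.4912 156.442 ]
nose 0.86 [ 0.6489 -0.0911  0.0143] [ 0.0355 -0.033 ] [372.0201  65.3859]
thumb_plate 0.86 [ 0.5617 -0.056   0.028 ] [-0.0383  0.0252] [272.2309 196.594 ]
holder 0.96 [ 0.4353 -0.1103 -0.0004] [-0.1749  0.0087] [304.449  370.7785]
holder 0.71 [ 0.596  -0.1087  0.0138] [-0.0202 -0.0351] [372.178  163.4756]
seat 0.64 [ 0.643  -0.099   0.0081] [ 0.0275 -0.0389] [380.3457  81.1041]
t 6.05 off [ 0.2747 -0.0111  2.0278] rotz -0.011946635436436981
```

View pics/w1.png

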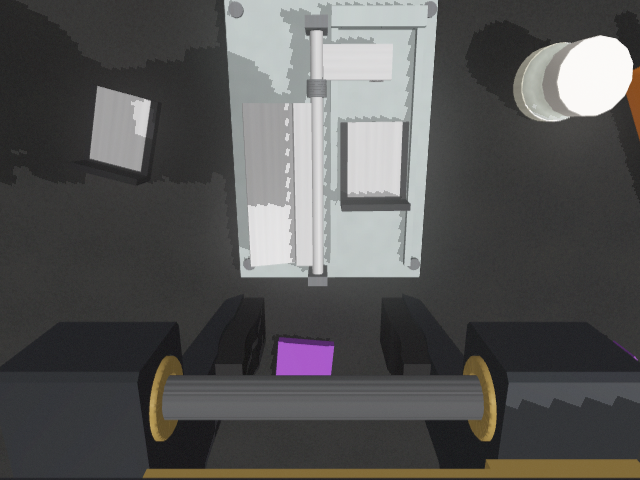

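The stage is aligned. The black holder's back plate is at (375,207), the rod at column 318, and the thumb plate's lower end at (280,265).

```bash
python3 - <<'E'
from h import *
np.set_printoptions(precision=4,suppress=True)
t=np.load('pics/w1t.npy'); K=np.array(viewer.camera_model('wrist')['camera_matrix'])
x,y,a=ST; Rm=np.array([[np.cos(a),-np.sin(a)],[np.sin(a),np.cos(a)]])
def atz(u,v,z):
    c=(np.linalg.inv(K)@[u,v,1])*[1,-1,-1]; d=t[:3,:3]@c; return ((t[:3,3]+d*(z-t[2,3])/d[2])[:2]-[x,y])@Rm
for n,u,v,z in [('rear top',375,209,.034),('rodtop front',317,30,.0325),('rodtop rear',318,268,.0325),('corner ++',225,0,.012),('corner -+',242,277,.012),('corner --',419,277,.012),('holderL',341,205,.034),('holderR',410,208,.034)]: print(n,atz(u,v,z))
E
```

```text
rear top [-0.0445 -0.0353]
rodtop front [ 0.0505 -0.0016]
rodtop rear [-0.0816 -0.0019]
corner ++ [0.0694 0.0499]
corner -+ [-0.0953  0.0491]
corner -- [-0.0951 -0.0691]
holderL [-0.0422 -0.0154]
holderR [-0.0439 -0.0557]
```

>>> send_rows --rows '[{"offset": [0.275, 0.015, 0.4], "delta_rot": [0, 0, 0], "claw": 0}, {"offset": [0, 0, 0.6], "delta_rot": [0, 0, 0], "claw": 0}, {"offset": [0, 0, 0.6], "delta_rot": [0, 0, 0], "claw": 0}, {"offset": [0, 0, 0.4], "delta_rot": [0, 0, 0], "claw": 0}, {"offset": [0, 0, 0], "delta_rot": [0, 0, 0], "claw": 0}, {"offset": [0, 0, 0], "delta_rot": [0, 0, 0], "claw": 0}, {"offset": [0, 0, 0.15], "delta_rot": [0, 0, 0], "claw": 0}, {"offset": [0, 0, 0.15], "delta_rot": [0, 0, 0], "claw": 0}, {"offset": [0, 0, 0.15], "delta_rot": [0, 0, 0], "claw": 0}, {"offset": [0, 0, 0], "delta_rot": [0, 0, 0], "claw": 0}]'

```text
time: 6.88
tool_pos: [0.5514, -0.0901, 0.0321]
tcp_rot: [-3.141, 0.001, 0.284]
force: [-0.3, -0.7, 1.1]
finger_gap: 0.5
gripper_force: 0.0
```

```bash
python3 - <<'E'
from h import *
np.set_printoptions(precision=4,suppress=True)
go(-.058,-.005,.020); print(r.get_obs()['force'])
im,d=viewer.get_image('wrist'); im2,_=viewer.get_image('side')
cv2.imwrite('pics/w2.png',np.hstack([cv2.resize(im[:,100:500],(400,480)),cv2.resize(im2[220:340,270:440],(400,282))[:, :400] if 0 else cv2.resize(im2[230:330,300:400],(400,480))])[...,::-1])
E
```

```text
t 6.8833 off [-0.004   0.0089  0.3021] rotz -0.00958322137126627
[-0.3063 -0.6563  1.1378]
```

View pics/w2.png

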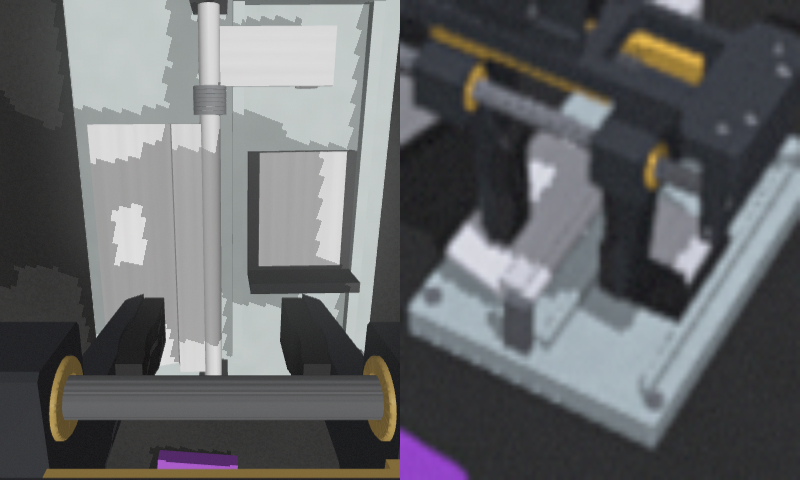

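The left finger is over the thumb plate and the right finger is in the lane behind the holder, clear of both. Pressing now.

>>> send_rows --rows '[{"offset": [0, 0, 0.08], "delta_rot": [0, 0, 0], "claw": 0}, {"offset": [0, 0, 0.08], "delta_rot": [0, 0, 0], "claw": 0}, {"offset": [0, 0, 0.08], "delta_rot": [0, 0, 0], "claw": 0}, {"offset": [0, 0, 0.08], "delta_rot": [0, 0, 0], "claw": 0}, {"offset": [0, 0, 0], "delta_rot": [0, 0, 0], "claw": 0}, {"offset": [0, 0, 0], "delta_rot": [0, 0, 0], "claw": 0}, {"offset": [0, 0, 0], "delta_rot": [0, 0, 0], "claw": 0}]'

```text
time: 7.57
tool_pos: [0.553, -0.0912, 0.0213]
tcp_rot: [3.14, -0.001, 0.285]
force: [-1.8, -3.0, 9.2]
finger_gap: 0.502
gripper_force: 4.5
```

```bash
python3 - <<'E'
from h import *
np.set_printoptions(precision=4,suppress=True)
go(-.004,-.005,.0195); print(r.get_obs()['force'])
im,d=viewer.get_image('wrist'); im2,_=viewer.get_image('side')
cv2.imwrite('pics/w3.png',np.hstack([cv2.resize(im[:,100:500],(400,480)),cv2.resize(im2[230:330,310:410],(400,480))])[...,::-1])
E
```

```text
t 7.5667 off [ 1.3145 -0.0292  0.047 ] rotz -0.004757993160540985
[-1.8364 -3.0001  9.1768]
```

View pics/w3.png

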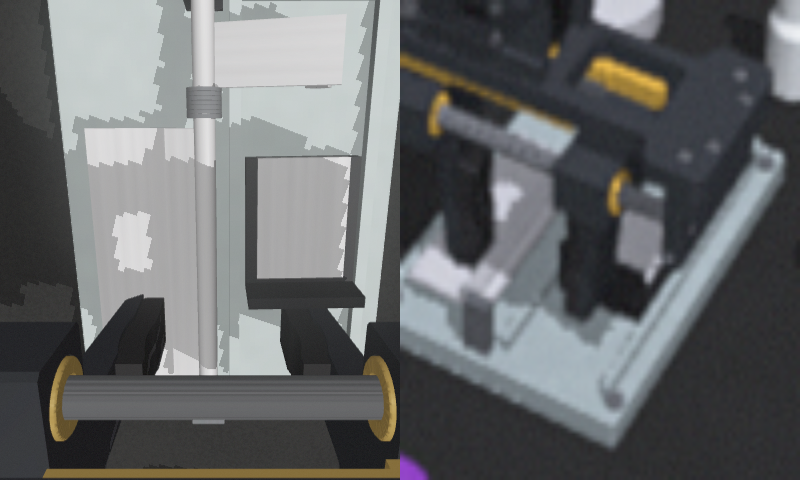

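The clip is open (nose arm tilted up) and the holder is untouched in front of the nose. Sliding now.

>>> send_rows --rows '[{"offset": [0.08, 0, 0], "delta_rot": [0, 0, 0], "claw": 0}, {"offset": [0.08, 0, 0], "delta_rot": [0, 0, 0], "claw": 0}, {"offset": [0.08, 0, 0], "delta_rot": [0, 0, 0], "claw": 0}, {"offset": [0.08, 0, 0], "delta_rot": [0, 0, 0], "claw": 0}, {"offset": [0.08, 0, 0], "delta_rot": [0, 0, 0], "claw": 0}, {"offset": [0.08, 0, 0], "delta_rot": [0, 0, 0], "claw": 0}, {"offset": [0.08, 0, 0], "delta_rot": [0, 0, 0], "claw": 0}, {"offset": [0, 0, 0], "delta_rot": [0, 0, 0], "claw": 0}]'

```text
time: 8.33
tool_pos: [0.5717, -0.0844, 0.0203]
tcp_rot: [-3.141, 0.004, 0.285]
force: [-6.9, -2.1, 9.4]
finger_gap: 0.5
gripper_force: 5.1
```

```bash
python3 - <<'E'
from h import *
np.set_printoptions(precision=4,suppress=True)
go(-.004,-.005,.0195); print(r.get_obs()['force'])
im,d=viewer.get_image('wrist')
cv2.imwrite('pics/w4.png',im[:,:,::-1])
E
```

```text
t 8.3333 off [0.8184 0.0045 0.0158] rotz 0.0014704107903482089
[-6.9469 -2.0598  9.3938]
```

View pics/w4.png

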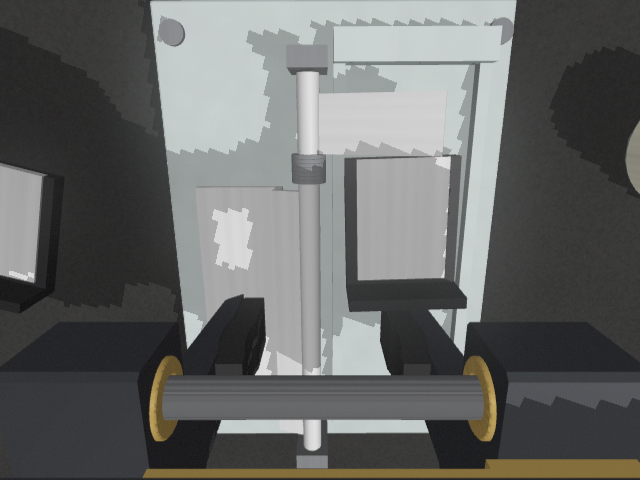

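>>> send_rows --rows '[{"offset": [0.08, 0, 0], "delta_rot": [0, 0, 0], "claw": 0}, {"offset": [0.08, 0, 0], "delta_rot": [0, 0, 0], "claw": 0}, {"offset": [0.08, 0, 0], "delta_rot": [0, 0, 0], "claw": 0}, {"offset": [0.08, 0, 0], "delta_rot": [0, 0, 0], "claw": 0}, {"offset": [0.08, 0, 0], "delta_rot": [0, 0, 0], "claw": 0}, {"offset": [0.08, 0, 0], "delta_rot": [0, 0, 0], "claw": 0}, {"offset": [0.08, 0, 0], "delta_rot": [0, 0, 0], "claw": 0}, {"offset": [0, 0, 0], "delta_rot": [0, 0, 0], "claw": 0}]'

```text
time: 9.05
tool_pos: [0.5932, -0.0781, 0.0203]
tcp_rot: [-3.141, 0.004, 0.285]
force: [-5.7, -2.5, 9.5]
finger_gap: 0.496
gripper_force: 5.1
```

```bash
python3 - <<'E'
from h import *
np.set_printoptions(precision=4,suppress=True)
go(-.004,-.005,.0195); print(r.get_obs()['force'])
E
```

```text
t 9.05 off [0.2581 0.0044 0.0184] rotz 0.001520456520197333
[-5.7049 -2.486   9.5012]
```

>>> send_rows --rows '[{"offset": [0.06, 0, 0], "delta_rot": [0, 0, 0], "claw": 0}, {"offset": [0.06, 0, 0], "delta_rot": [0, 0, 0], "claw": 0}, {"offset": [0.05, 0, 0], "delta_rot": [0, 0, 0], "claw": 0}, {"offset": [0.04, 0, 0], "delta_rot": [0, 0, 0], "claw": 0}, {"offset": [0, 0, 0], "delta_rot": [0, 0, 0], "claw": 0}]'

```text
time: 9.47
tool_pos: [0.6004, -0.076, 0.0203]
tcp_rot: [-3.141, 0.006, 0.285]
force: [-9.4, -3.6, 12.0]
finger_gap: 0.5
gripper_force: 7.0
```

>>> send_rows --rows '[{"offset": [0.04, 0, 0], "delta_rot": [0, 0, 0], "claw": 0}, {"offset": [0.03, 0, 0], "delta_rot": [0, 0, 0], "claw": 0}, {"offset": [0, 0, 0], "delta_rot": [0, 0, 0], "claw": 0}]'

```text
time: 9.72
tool_pos: [0.6005, -0.0759, 0.0202]
tcp_rot: [-3.14, 0.011, 0.285]
force: [-16.6, -5.9, 18.1]
finger_gap: 0.498
gripper_force: 10.5
```

```bash
python3 - <<'E'
from h import *
im,d=viewer.get_image('wrist'); t=T('wrist'); im2,_=viewer.get_image('side')
np.save('pics/w5t.npy',t)
cv2.imwrite('pics/w5.png',np.hstack([im[0:400,150:550],cv2.resize(im2[215:315,335:435],(400,400))])[...,::-1])
E
```

```text
(no output)
```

View pics/w5.png

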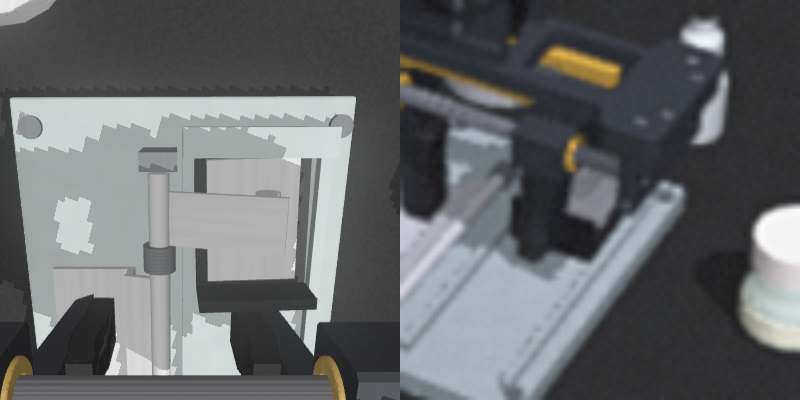

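The holder's front edge (row 158) meets the stop and force has built up, so it is home. Backing off, then lifting.

>>> send_rows --rows '[{"offset": [-0.1, 0, 0], "delta_rot": [0, 0, 0], "claw": 0}, {"offset": [-0.1, 0, 0], "delta_rot": [0, 0, 0], "claw": 0}, {"offset": [-0.1, 0, 0], "delta_rot": [0, 0, 0], "claw": 0}, {"offset": [-0.1, 0, 0], "delta_rot": [0, 0, 0], "claw": 0}, {"offset": [0, 0, 0], "delta_rot": [0, 0, 0], "claw": 0}, {"offset": [0, 0, -0.1], "delta_rot": [0, 0, 0], "claw": 0}, {"offset": [0, 0, -0.1], "delta_rot": [0, 0, 0], "claw": 0}, {"offset": [0, 0, -0.1], "delta_rot": [0, 0, 0], "claw": 0}, {"offset": [0, 0, -0.1], "delta_rot": [0, 0, 0], "claw": 0}, {"offset": [0, 0, -0.2], "delta_rot": [0, 0, 0], "claw": 0}]'

```text
time: 10.65
tool_pos: [0.5889, -0.0788, 0.043]
tcp_rot: [-3.14, 0.003, 0.284]
force: [-0.6, -0.0, -0.6]
finger_gap: 0.503
gripper_force: 0.0
```

>>> send_rows --rows '[{"offset": [0, 0, -0.5], "delta_rot": [0, 0, 0], "claw": 0}, {"offset": [0, 0, -0.5], "delta_rot": [0, 0, 0], "claw": 0}, {"offset": [0, 0, -0.5], "delta_rot": [0, 0, 0], "claw": 0}, {"offset": [-0.3, 0, -0.5], "delta_rot": [0, 0, 0], "claw": 0}, {"offset": [-0.5, 0, 0], "delta_rot": [0, 0, 0], "claw": 0}, {"offset": [0, 0, 0], "delta_rot": [0, 0, 0], "claw": 0}, {"offset": [0, 0, 0], "delta_rot": [0, 0, 0], "claw": 0}, {"offset": [0, 0, 0], "delta_rot": [0, 0, 0], "claw": 0}]'

```text
time: 11.32
tool_pos: [0.5595, -0.0878, 0.1235]
tcp_rot: [-3.141, 0.0, 0.284]
force: [-0.3, -0.0, -0.5]
finger_gap: 0.5
gripper_force: 0.0
```

```bash
python3 - <<'E'
from h import *
im,d=viewer.get_image('wrist'); im2,_=viewer.get_image('side'); print(r.get_obs()['time'],r.get_obs()['force'])
cv2.imwrite('pics/w6.png',np.hstack([im[0:400,180:580],cv2.resize(im2[225:325,315:415],(400,400))])[...,::-1])
E
```

```text
11.4167 [ 0.17034907  0.99069241 -0.06134048]
```

View pics/w6.png

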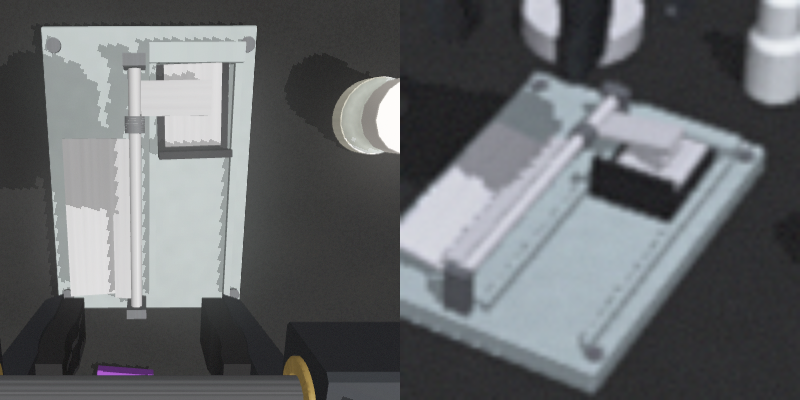

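```bash
python3 - <<'E'
from h import *
np.set_printoptions(precision=4,suppress=True)
t=T('wrist'); K=np.array(viewer.camera_model('wrist')['camera_matrix'])
x,y,a=ST; Rm=np.array([[np.cos(a),-np.sin(a)],[np.sin(a),np.cos(a)]])
def atz(u,v,z):
    c=(np.linalg.inv(K)@[u,v,1])*[1,-1,-1]; d=t[:3,:3]@c; return ((t[:3,3]+d*(z-t[2,3])/d[2])[:2]-[x,y])@Rm
print('rear',atz(375,157,.034),'stop',atz(375,62,.022),'plate end',atz(375,26,.012),'plate rear',atz(375,307,.012))
E
```

```text
rear [ 0.005  -0.0342] stop [ 0.0546 -0.0339] plate end [ 0.0742 -0.0345] plate rear [-0.0947 -0.0402]
```

Rear face to stop measures 49.6 mm against a 50 mm holder, so it is fully home and the nose is on the coupon.

```bash
python3 -c "
from h import *
print(workorder.hand_in())"
```

```text
the job is handed in; nothing more can be done
None
```

The coupon holder was pushed beneath the open clip and fully home against the stop, the clip was let go so its nose rests on the coupon, and the job was handed in at about 11.5 s; `hand_in` reported no pass or fail.

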